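# Lock the gift-shop display case with its red wing stud

## Robot

A 7-joint arm with a two-finger parallel gripper is mounted at the origin on the work surface. World frame = base frame: x ahead of the robot, y to its left, z up, the work surface at z = 0. Lengths are in m, angles in rad, forces in N, time in s.
With the tool pointing down it reaches from about 0.4 to 0.875 m from the base axis. Payload 19.3 kg.
Tool frame: the origin (TCP) lies between the finger pads; the fingertips stand 19 mm ahead of it and the grasp point (between the pads) is the TCP; y points along the fingers, x is the direction in which the jaws open and shut, and the axes are right-handed (so a half turn about y gives the same grasp; the last joint's range is limited). The gripper opens to 85 mm and grips with 20 to 120 N. Pads are 22 mm wide; open, the fingers measure 114 mm over their backs; the gripper's body (76 mm by 85 mm) begins 54 mm behind the grasp point. The pads swing forward as they close: fully open they stand 13 mm farther back than shut.
Start: joints at [-1.362, 0.521, -0.036, 1.599, 0.021, 1.021, -0.113], TCP at [0.172, 0.601, 0.25] pointing down, gripper open.
Joint ranges: [-2.91, 2.91], [-0.3, 2.13], [-1.5, 1.42], [0.17, 2.43], [-1.26, 4.41], [0.16, 1.93], [-2.52, 2.52]. Speed limits (rad/s): [1.89, 1.89, 2.39, 2.39, 3.01, 3.01, 3.01].

## Interface

Orientations are given as a unit quaternion [x, y, z, w].
In Python, from cell import arm gives the robot as it stands.
- The arm moves only by the tool drive_tool, never from a script. Its argument "moves" is a list of rows, each a list of 5 numbers: the shift along the tool's x, y, z in units of 2.5 cm (1.0 is 2.5 cm), then the turn about the tool's y in units of 0.08 rad (1.0 is 0.08 rad), then the closure, from 0 (fully open) to 1 (shut). A call has 1 to 12 rows; each row shifts and turns the pose as measured when the row begins, along the tool's axes as they then stand; what a row does not reach is not made up. A row lasts 1/12 s, in which the tool goes at most 41.7 mm and 7.16 degrees, less where a joint would pass 70% of its speed; a pose out of reach is approached as far as the arm can. A call with a number of a shift or a turn outside -1 to 1 is refused whole. A call with a gripper value outside its range is refused whole. The fingers move at their own pace and stop on an object; the grip force is fixed at half the most. Time passes only in rows, so rows that do not move let the fingers close. It gives the time, the measured TCP pose, the force and the opening at its end, in the units of the state.
- arm.get_obs(): the state, without advancing time (a new reading comes with each control period).
- arm.capture(name): name is "scene" or "side" or "wrist"; returns a dict with "image" (420x560x3 uint8, blue, green, red), "fx", "fy", "cx", "cy" (pixels), "R" (3x3) and "t" (3): a world point X has camera coordinates R X + t. Camera axes: x right, y down, z forward; pixel columns grow to the right and rows downward; lengths in m; the calibration is good to about 2 mm. A picture is of the moment at which its call begins. There is no depth.
- arm.hand_in(): hands the job in, once; it reports no verdict.
Trained networks look in a picture, given as the dict that the camera call returned (one of the last four; its "shot" number tells which), for a name from the list of things; names that differ only in an ending like _2 or _b are one class to them, and where a whole thing is asked for, a point or a joint stands for the part that bears it (a point fixed in the world has none). Each returns a list of dicts, best first, with "p" (0 to 1); they miss things now and then, are a little off and sometimes report something else, mostly with a low value. They report only what shows in the picture. A call takes as long as a camera call.
- arm.trace(name, picture): "mask" (420x560 bool, what is visible of it) and "point" ([column, row] in pixels, amid what is visible of it).
The state is a dict: "clock": time; "joint_positions": joint angles; "qvel": joint speeds; "tau": joint torques, N m; "position": TCP position; "tcp_rot": TCP orientation; "ft_force": force on the tool from outside, world axes, zero at the start; "torque": the same for the moment, N m; "opening": finger opening in m.
Only numpy, scipy, OpenCV 4.12 (cv2) and the standard library are available. Lean on these libraries where they do the work, as an engineer would, in place of code of your own. Each camera call takes 0.05 s, during which the arm holds its last target.

## Task

The clear cover of the blue display case is missing one of its two quarter-turn fasteners. Take the red wing stud from the wooden holder, line its crossbar up with the empty slot in the case's brass plate, push it in fully home, then give it a quarter turn so that it locks crosswise to the slot like the one already fitted, and let go. Leave the blue stud in its holder and do not disturb the flower bottle.

Things in the scene. Friction and masses are not known exactly. Their poses are not given: they have to be found in the camera images.
- red_stud: Loose upright stud, 60 g, red wing. Origin: underside centre; z up, x along wing and crossbar (parallel; a half turn looks the same). Going up: round crossbar 34 long (x), 9 thick, z 0-9 mm; shank 14 dia, z 9-18; flange 48 dia, z 18-22; flat wing 36 long (x), 12 thick (y), z 22-58: pinch it from above across y. Stands in a well; lifts straight out.
- slot (a point): Centre of the empty slot, at the top of the brass plate (76 x 60, 6 thick; top 56 above table, hollow 22 deep) in the fixed blue case's clear cover. x along slot: 40 long, 16 wide, 20 square mid-hole; bar enters within 15 deg and 3 mm. Home: flange on plate, stud origin 18 mm below here; then turns freely either way, no stop. The fitted stud, 110 mm along +x, tops 41 mm above the cover.
- blue_stud: Bystander: same stud with a blue wing; same origin and axes. Leave it. Both stand in a fixed dark wood holder (70 x 170 mm, 35 high), in two round wells 42 mm wide, 95 mm apart, flanges resting on its top, so origins are 17 mm above the table. Which well holds which, and their yaw, vary.
- vase: Bystander: green glass bottle with pink flowers, 60 mm across, 130 mm tall, flowers to 196 mm. Origin: centre of its base on the table, z up. Do not push it or knock it over.

How it is judged:
On the way, in this order (a step that is already met when the one before it is completed fails the run):
1. the red stud is pushed home in the slot (horizontal distance between red_stud and slot below 0.01 m and z of red_stud in the frame of slot below -0.0145 m), for 0.05 s.
2. it is turned crosswise to the slot while home (all of step 1 and angle between the x axis of red_stud and the x axis of slot, either way round above 1.05 rad), for 0.2 s.
At the end, for the whole second after the job is handed in: Red stud at rest and upright (within 8 degrees) in the slot, within 10 mm of its centre, flange on the plate within 2.5 mm, wing at least 60 degrees from the slot's line (90 ideal); blue stud within 15 mm of its start; vase upright (11 degrees) within 30 mm of its start (horizontal distance between red_stud and slot below 0.01 m and z of red_stud in the frame of slot below -0.0155 m and angle between the x axis of red_stud and the x axis of slot, either way round above 1.05 rad and angle between red_stud's own z axis and vertical below 0.15 rad and linear speed of red_stud below 0.02 m/s and distance of blue_stud from where it was at the start of the episode below 0.015 m and angle between vase's own z axis and vertical below 0.2 rad and distance of vase from where it was at the start of the episode below 0.03 m); the robot touches nothing.
It fails at once if the blue stud is taken out of its well (distance of blue_stud from where it was at the start of the episode above 0.02 m).
It fails at once if the vase is pushed or tipped over (angle between vase's own z axis and vertical above 0.5 rad or distance of vase from where it was at the start of the episode above 0.04 m).
It also fails if it takes over 45 s, if anything falls off the work surface, if the arm or the gripper's body presses on something with over 40 N, if the wrist force passes 120 N, or if a joint passes its speed limit or range.

## Working session

There is one attempt and no reset: what is moved stays moved. The work goes in short steps, Python scripts to look and compute and a tool call to move; the robot and the scene stay as the last step left them, time stands still between calls to the robot, and variables do not carry over. Pictures are saved under pics/ and viewed, and the job is handed in when it is done.

Besides the shell and the picture viewer there is one more tool, called after "Request:" as name(argument=value, ...), one argument or row to a line, values as JSON. drive_tool: Moves the arm, as the interface text tells. Shifts and turns lie within -1 to 1; 1 stands for 2.5 cm of shift or 0.08 rad of turn. Its arguments: {"type":"object","properties":{"moves":{"type":"array","items":{"type":"array","items":{"type":"number","minimum":-1,"maximum":1}}}},"required":["moves"]}

```bash
ls; mkdir -p pics; python3 - <<'E'
from cell import arm
import cv2,numpy as np,pickle
o=arm.get_obs();print({k:np.round(v,4).tolist() for k,v in o.items()})
for n in ["scene","side","wrist"]:
    c=arm.capture(n);cv2.imwrite(f"pics/{n}0.png",c["image"]);pickle.dump(c,open(f"{n}0.pkl","wb"))
    print(n,c["fx"],c["cx"],np.round(c["R"],3).tolist(),np.round(c["t"],3).tolist())
    for t in ["red_stud","slot","blue_stud","vase"]:
        try:
            for r in arm.trace(t,c)[:2]: 
                m=r["mask"];print(t,r["p"],r["point"],m.sum())
        except Exception as e: print(t,e)
E
```

```text
pics
{'clock': 0.0, 'joint_positions': [-1.3622, 0.522, -0.0364, 1.6, 0.0212, 1.0211, -0.1128], 'qvel': [0.0008, -0.0002, 0.0012, 0.0008, -0.0003, -0.0005, 0.0005], 'tau': [0.0002, -92.713, 1.9802, -36.9907, 0.018, 0.0086, 0.0001], 'position': [0.1719, 0.6006, 0.2497], 'tcp_rot': [0.5649, 0.4254, -0.426, -0.5644], 'ft_force': [0.3487, 0.0066, -0.5573], 'torque': [-0.0172, 0.0041, -0.039], 'opening': 0.0855}
scene 507.3301535997766 282.0793538823002 [[-0.649, 0.76, 0.004], [0.501, 0.431, -0.751], [-0.573, -0.485, -0.661]] [0.317, -0.273, 1.392]
red_stud 0.63 [406.4, 220.2] 529
slot 0.73 [195.4, 189.5] 12488
slot 0.58 [314.9, 246.2] 2413
blue_stud 0.89 [372.4, 193.7] 459
vase 0.66 [314.0, 247.7] 2515
side 422.7668675224692 280.60004884851924 [[0.744, -0.668, 0.014], [-0.476, -0.545, -0.69], [0.469, 0.507, -0.723]] [-0.355, 0.348, 0.468]
red_stud 0.82 [173.1, 186.7] 559
slot 0.63 [402.5, 273.5] 23690
blue_stud 0.89 [191.1, 215.8] 659
vase 0.61 [275.0, 154.9] 1980
wrist 333.2168627915517 281.9190406336291 [[0.276, 0.961, 0.001], [0.92, -0.265, 0.29], [0.279, -0.079, -0.957]] [-0.626, -0.037, 0.378]
```

View pics/scene0.png

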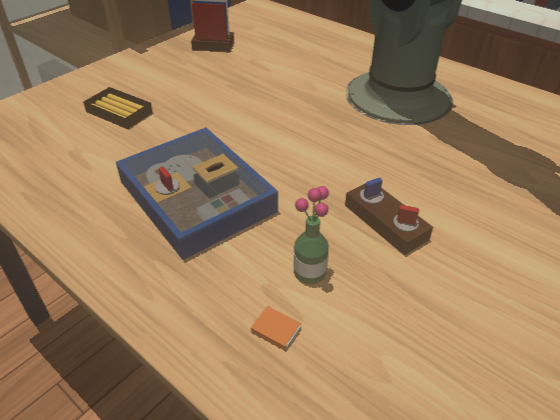

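View pics/side0.png

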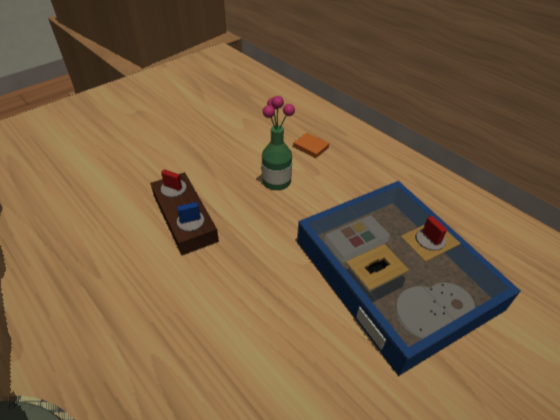

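View pics/wrist0.png

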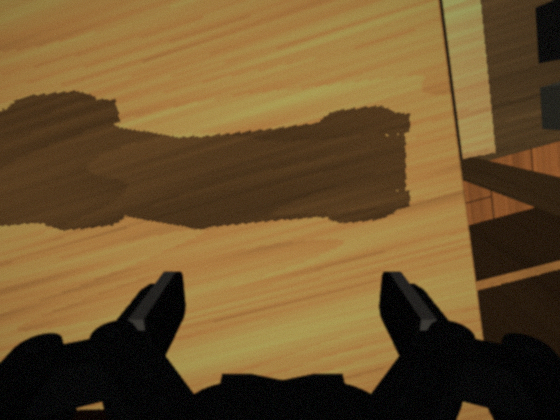

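The scene view shows the holder with the blue stud at (373,188) and the loose red stud at (407,216). The empty slot is at about (214,167), the fitted stud at (166,180) and the vase at (312,255). In the side view the loose red stud is at (172,182), blue at (189,213) and the slot at (377,266). Next I'll zoom in and triangulate.

```bash
python3 - <<'E'
import cv2,pickle,numpy as np
s=pickle.load(open("scene0.pkl","rb"))["image"];d=pickle.load(open("side0.pkl","rb"))["image"]
def z(im,x0,y0,w,h,k): 
    return cv2.resize(im[y0:y0+h,x0:x0+w],None,fx=k,fy=k,interpolation=cv2.INTER_CUBIC)
a=z(s,140,140,100,75,4);b=z(s,340,170,100,75,4);c=z(d,340,210,100,75,4);e=z(d,140,165,100,75,4)
cv2.imwrite("pics/zoom0.png",np.vstack([np.hstack([a,b]),np.hstack([c,e])]))
E
```

```text
(no output)
```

View pics/zoom0.png

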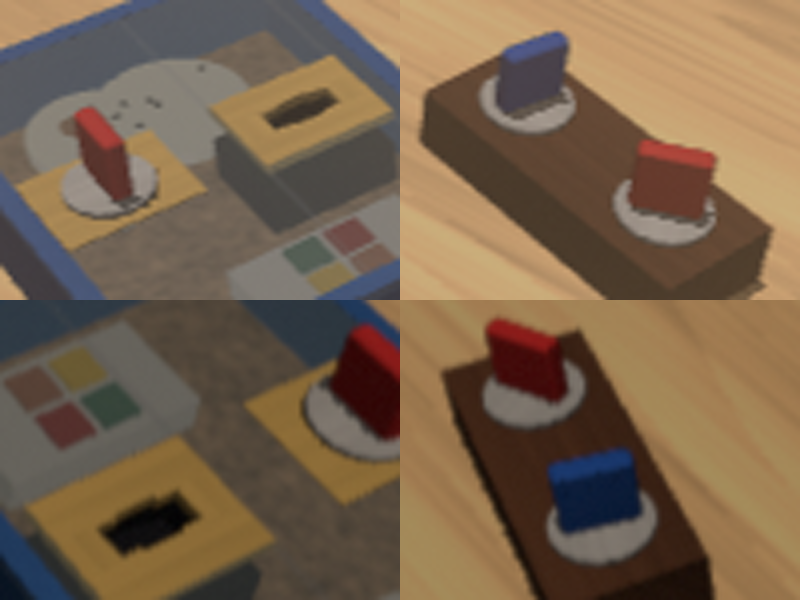

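```bash
cat > h.py <<'E'
import numpy as np,pickle,cv2
def toz(c,px,z):
    d=c["R"].T@np.array([(px[0]-c["cx"])/c["fx"],(px[1]-c["cy"])/c["fy"],1]);o=-c["R"].T@c["t"]
    return (o+d*(z-o[2])/d[2])[:2]
def proj(c,X):
    p=(c["R"]@np.asarray(X).T).T+c["t"];return p[:,:2]/p[:,2:]*[c["fx"],c["fy"]]+[c["cx"],c["cy"]]
E
python3 - <<'E'
from h import *
S=pickle.load(open("scene0.pkl","rb"));D=pickle.load(open("side0.pkl","rb"))
def z(q,x0,y0,ox=0,oy=0): return [((x-ox)/4-.375+x0,(y-oy)/4-.375+y0) for x,y in q]
g=lambda *a:np.round(np.array([toz(*b) for b in a])*1000,1).tolist()
pS=z([(333,56),(393,110),(272,165),(210,108)],140,140); pD=z([(180,437),(273,540),(130,600),(28,507)],340,210,0,300)
print("plate S",g(*[(S,p,.056) for p in pS]));print("plate D",g(*[(D,p,.056) for p in pD]))
slS=z([(264,120),(338,92)],140,140);slD=z([(103,538),(198,502)],340,210,0,300)
print("slot ends S",g(*[(S,p,.056) for p in slS]),"D",g(*[(D,p,.056) for p in slD]))
rS=z([(639,150),(715,159)],340,170,400,0);rD=z([(491,325),(563,351)],140,165,400,300)
print("red top",g(*[(S,p,.075) for p in rS]),g(*[(D,p,.075) for p in rD]))
fS=z([(664,207)],340,170,400,0);fD=z([(534,392)],140,165,400,300)
print("red flange",g((S,fS[0],.039)),g((D,fD[0],.039)))
bS=z([(501,48),(566,38)],340,170,400,0);bD=z([(551,465),(632,455)],140,165,400,300)
print("blue top",g(*[(S,p,.075) for p in bS]),g(*[(D,p,.075) for p in bD]))
print("blue fl",g((S,z([(527,100)],340,170,400,0)[0],.039)),g((D,z([(601,521)],140,165,400,300)[0],.039)))
print("fit fl",g((S,z([(110,183)],140,140)[0],.060)),"vase",g((S,(311,275),0)),g((D,(277,180),0)))
E
```

```text
plate S [[551.4, -114.0], [564.0, -56.7], [636.1, -71.7], [625.2, -130.3]]
plate D [[636.9, -74.3], [622.9, -130.7], [559.7, -112.0], [563.5, -57.4]]
slot ends S [[613.7, -101.5], [572.0, -89.4]] D [[574.1, -86.6], [615.8, -100.0]]
red top [[470.8, 271.2], [453.3, 301.0]] [[451.6, 298.4], [466.6, 261.5]]
red flange [[460.2, 285.0]] [[458.4, 284.1]]
blue top [[450.7, 181.7], [423.3, 201.7]] [[423.1, 202.8], [452.2, 185.4]]
blue fl [[437.7, 193.4]] [[435.8, 193.3]]
fit fl [[701.3, -118.6]] vase [[654.1, 210.5]] [[650.3, 204.3]]
```

```bash
cat >> h.py <<'E'
from scipy.spatial.transform import Rotation as Ro
def st(arm):
    o=arm.get_obs();R=Ro.from_quat(o["tcp_rot"]).as_matrix()
    return o,R,np.degrees(np.arctan2(R[1,0],R[0,0]))
def tgt(arm,p,yaw):
    o,R,y=st(arm);d=R.T@(np.array(p)-o["position"])
    dy=(yaw-y+180)%360-180
    print("clock",round(float(o["clock"]),2),"pos",np.round(o["position"],4),"yaw x",round(y,1),"tilt",np.round(R[:2,1],3),"q",np.round(o["joint_positions"],2),"open",round(float(o["opening"]),4),"F",np.round(o["ft_force"],1))
    print("units xyz",np.round(d/.025,2),"yaw world units (tool y down => turn=-)",round(-np.radians(dy)/.08,2))
E
python3 - <<'E'
from cell import arm
from h import *
o,R,y=st(arm);print(np.round(R,3))
tgt(arm,[.460,.2845,.20],27)
E
```

```text
[[ 0.275  0.    -0.961]
 [ 0.961 -0.     0.275]
 [-0.    -1.    -0.   ]]
clock 0.75 pos [0.172  0.6008 0.2503] yaw x 74.0 tilt [ 0. -0.] q [-1.36  0.52 -0.04  1.6   0.02  1.02 -0.11] open 0.0857 F [-0.2  0.2  0.3]
units xyz [ -8.99   2.01 -14.56] yaw world units (tool y down => turn=-) 10.26
```

Request:
drive_tool(
  moves=[
    [-0.75, 0.1, -1, 0, 0],
    [-0.75, 0.1, -1, 0, 0],
    [-0.75, 0.1, -1, 0, 0],
    [-0.75, 0.1, -1, 0, 0],
    [-0.75, 0.1, -1, 0, 0],
    [-0.75, 0.1, -1, 0, 0],
    [-0.75, 0.1, -1, 0, 0],
    [-0.75, 0.1, -1, 0, 0],
    [-0.75, 0.1, -1, 0, 0],
    [-0.75, 0.1, -1, 0, 0],
    [-0.75, 0.1, -1, 0, 0],
    [-0.75, 0.1, -1, 0, 0],
  ],
)

```text
clock: 1.75
position: [0.403, 0.2951, 0.2186]
tcp_rot: [-0.561, -0.43, 0.428, 0.564]
ft_force: [0.7, 0.5, 0.4]
opening: 0.0855
```

Request:
drive_tool(
  moves=[
    [0, 0, 0, 1, 0],
    [0, 0, 0, 1, 0],
    [0, 0, 0, 1, 0],
    [0, 0, 0, 1, 0],
    [0, 0, 0, 1, 0],
    [0, 0, 0, 1, 0],
    [0, 0, 0, 1, 0],
    [0, 0, 0, 1, 0],
    [0, 0, 0, 1, 0],
    [0, 0, 0, 1, 0],
    [0, 0, 0, 0.2, 0],
  ],
)

```text
clock: 2.67
position: [0.4091, 0.2867, 0.2195]
tcp_rot: [-0.689, -0.154, 0.152, 0.692]
ft_force: [-0.4, -0.1, -0.1]
opening: 0.0854
```

```bash
python3 - <<'E'
from cell import arm
from h import *
tgt(arm,[.460,.2845,.20],27)
E
```

```text
clock 2.67 pos [0.4091 0.2867 0.2195] yaw x 25.0 tilt [0.003 0.005] q [-0.92  0.37  0.24  1.97 -0.12  0.81 -0.17] open 0.0854 F [-0.4 -0.1 -0.1]
units xyz [ 1.8   0.79 -0.94] yaw world units (tool y down => turn=-) -0.44
```

```bash
python3 - <<'E'
from cell import arm
from h import *
c=arm.capture("wrist");pickle.dump(c,open("w1.pkl","wb"));cv2.imwrite("pics/w1.png",c["image"])
for p in ([.460,.2845,.075],[.460,.2845,.039],[.437,.193,.039]): print(proj(c,[p]))
E
```

```text
[[333.76356201 233.33225139]]
[[327.96411283 220.44800706]]
[[266.83293992 289.03491121]]
```

View pics/w1.png

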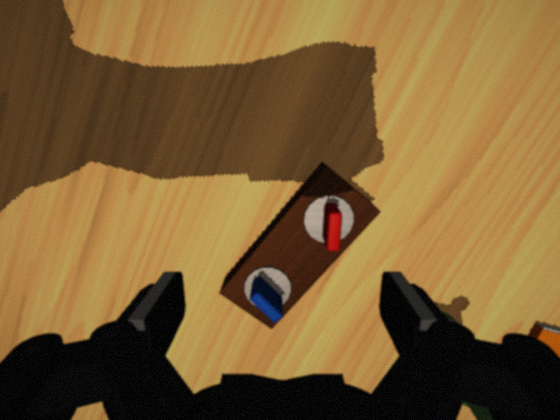

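The red flange is at about (329,219) and the blue at (268,289), both within 2 px of where I predicted. I'll zoom in to get the wing yaw.

```bash
python3 - <<'E'
from h import *
c=pickle.load(open("w1.pkl","rb"));im=c["image"]
h=cv2.cvtColor(im,cv2.COLOR_BGR2HSV);m=((h[...,1]>150)&((h[...,0]<6)|(h[...,0]>174))&(h[...,2]>120)).astype(np.uint8)
m[:, :300]=0;m[:, 360:]=0;m[:190]=0;m[260:]=0
p=np.argwhere(m)[:,::-1].astype(np.float32);r=cv2.minAreaRect(p);print(len(p),r)
b=cv2.boxPoints(r);w=np.array([toz(c,q,.075) for q in b])*1000;print(np.round(w,1),w.mean(0))
z=cv2.resize(im[190:260,290:380],None,fx=8,fy=8,interpolation=cv2.INTER_CUBIC);cv2.imwrite("pics/w1z.png",z)
E
```

```text
440 ((334.0329895019531, 231.53807067871094), (11.969504356384277, 37.54719543457031), 4.085616588592529)
[[461.5 268.4]
 [448.1 299.5]
 [457.5 303.1]
 [471.2 272.1]] [459.57636508 285.77498724]
```

View pics/w1z.png

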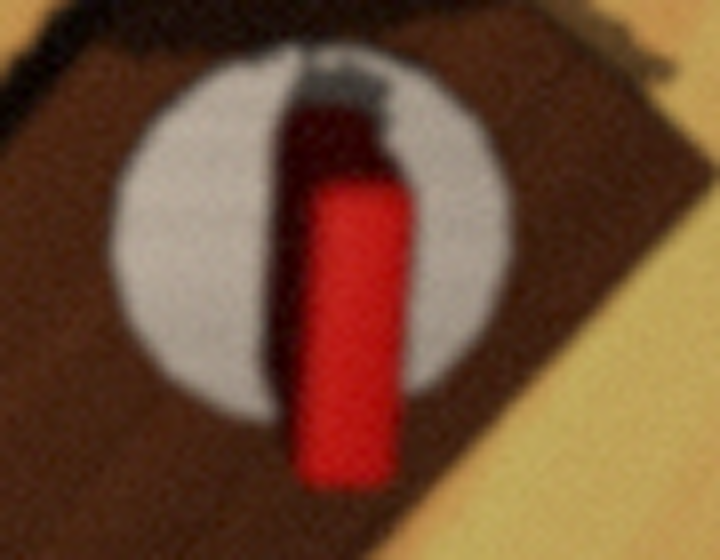

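```bash
python3 - <<'E'
from cell import arm
from h import *
tgt(arm,[.4597,.2855,.12],23.5)
E
```

```text
clock 2.72 pos [0.4091 0.2867 0.2195] yaw x 25.1 tilt [0.003 0.005] q [-0.92  0.37  0.24  1.97 -0.12  0.81 -0.17] open 0.0852 F [-0.9  0.5  0.6]
units xyz [ 1.79  3.99 -0.92] yaw world units (tool y down => turn=-) 0.36
```

Request:
drive_tool(
  moves=[
    [0.6, 0.5, -0.3, 0.35, 0],
    [0.6, 0.5, -0.3, 0, 0],
    [0.6, 0.8, -0.3, 0, 0],
    [0, 0.8, 0, 0, 0],
    [0, 0.8, 0, 0, 0],
    [0, 0.6, 0, 0, 0],
    [0, 0, 0, 0, 0],
  ],
)

```text
clock: 3.3
position: [0.4629, 0.2869, 0.1169]
tcp_rot: [-0.688, -0.154, 0.149, 0.693]
ft_force: [-1.0, -0.4, -0.4]
opening: 0.0853
```

```bash
python3 - <<'E'
from cell import arm
from h import *
tgt(arm,[.4597,.2855,.062],23.5)
E
```

```text
clock 3.3 pos [0.4629 0.2869 0.1169] yaw x 24.7 tilt [0.006 0.009] q [-0.8   0.59  0.19  1.94 -0.19  0.62 -0.05] open 0.0853 F [-1.  -0.4 -0.4]
units xyz [-0.16  2.19 -0.01] yaw world units (tool y down => turn=-) 0.27
```

Request:
drive_tool(
  moves=[
    [-0.16, 0, 0, 0.27, 0],
    [0, 0.55, 0, 0, 0],
    [0, 0.55, 0, 0, 0],
    [0, 0.55, 0, 0, 0],
    [0, 0.5, 0, 0, 0],
    [0, 0, 0, 0, 0],
  ],
)

```text
clock: 3.8
position: [0.46, 0.2868, 0.0668]
tcp_rot: [-0.688, -0.149, 0.14, 0.696]
ft_force: [-1.2, -0.1, 0.4]
opening: 0.0856
```

```bash
python3 - <<'E'
from cell import arm
from h import *
tgt(arm,[.4597,.2855,.062],23.5)
for n in("wrist","scene"):
    c=arm.capture(n);cv2.imwrite(f"pics/{n}2.png",c["image"])
E
```

```text
clock 3.8 pos [0.46   0.2868 0.0668] yaw x 23.6 tilt [0.009 0.013] q [-0.78  0.67  0.16  1.97 -0.22  0.51 -0.05] open 0.0856 F [-1.2 -0.1  0.4]
units xyz [-0.04  0.19 -0.04] yaw world units (tool y down => turn=-) 0.02
```

View pics/wrist2.png

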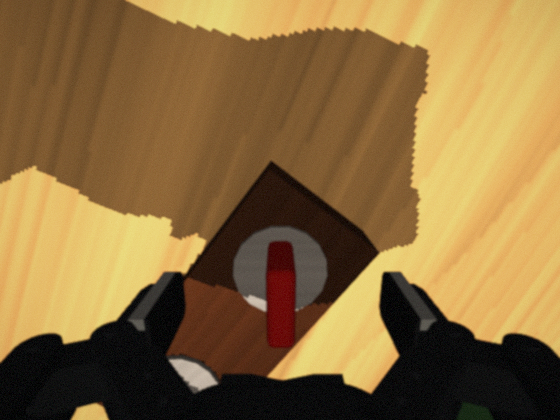

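The wing is centred between the fingers and square to the jaws (column 281 against a mid-jaw of 283). Closing now.

Request:
drive_tool(
  moves=[
    [0, 0.2, 0, 0, 0],
    [0, 0, 0, 0, 1],
    [0, 0, 0, 0, 1],
    [0, 0, 0, 0, 1],
    [0, 0, 0, 0, 1],
    [0, 0, 0, 0, 1],
    [0, 0, 0, 0, 1],
    [0, 0, 0, 0, 1],
    [0, 0, 0, 0, 1],
  ],
)

```text
clock: 4.65
position: [0.4621, 0.2883, 0.0676]
tcp_rot: [-0.687, -0.151, 0.138, 0.697]
ft_force: [-0.8, -0.4, -0.2]
opening: 0.011
```

```bash
python3 - <<'E'
from cell import arm
from h import *
tgt(arm,[.594,-.094,.17],77)
E
```

```text
clock 4.65 pos [0.4621 0.2883 0.0676] yaw x 23.6 tilt [0.015 0.018] q [-0.78  0.67  0.16  1.97 -0.22  0.5  -0.05] open 0.011 F [-0.8 -0.4 -0.2]
units xyz [ -1.2   -4.29 -16.08] yaw world units (tool y down => turn=-) -11.65
```

Request:
drive_tool(
  moves=[
    [0, -0.4, 0, 0, 1],
    [0, -0.6, 0, 0, 1],
    [0, -0.8, 0, 0, 1],
    [0, -0.8, 0, 0, 1],
    [0, -0.8, 0, 0, 1],
    [0, -0.8, 0, 0, 1],
    [0, -0.4, 0, 0, 1],
  ],
)

```text
clock: 5.23
position: [0.4592, 0.2847, 0.1883]
tcp_rot: [-0.688, -0.149, 0.139, 0.696]
ft_force: [0.7, 0.4, -0.3]
opening: 0.0108
```

```bash
python3 - <<'E'
from cell import arm
from h import *
tgt(arm,[.594,-.094,.17],77)
c=arm.capture("side");cv2.imwrite("pics/side3.png",c["image"])
E
```

```text
clock 5.23 pos [0.4592 0.2847 0.1883] yaw x 23.5 tilt [0.011 0.015] q [-0.84  0.47  0.24  1.91 -0.16  0.76 -0.1 ] open 0.0108 F [ 0.7  0.4 -0.3]
units xyz [ -1.12   0.57 -16.05] yaw world units (tool y down => turn=-) -11.66
```

View pics/side3.png

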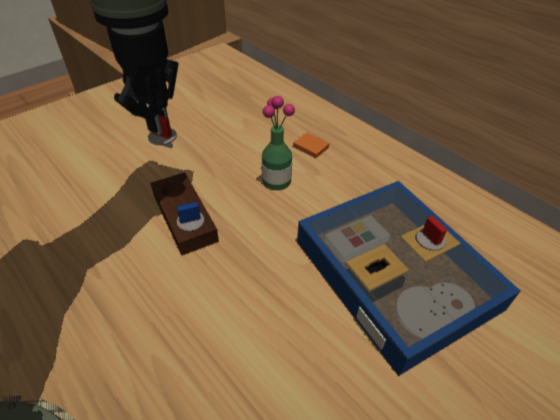

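Request:
drive_tool(
  moves=[
    [-0.1, 0, -1, 0, 1],
    [-0.1, 0, -1, 0, 1],
    [-0.1, 0, -1, 0, 1],
    [-0.1, 0, -1, 0, 1],
    [-0.1, 0, -1, 0, 1],
    [-0.1, 0, -1, 0, 1],
    [-0.1, 0, -1, 0, 1],
    [-0.1, 0, -1, 0, 1],
    [-0.1, 0, -1, 0, 1],
    [-0.1, 0, -1, 0, 1],
    [-0.1, 0, -1, 0, 1],
    [-0.1, 0, -1, 0, 1],
  ],
)

```text
clock: 6.28
position: [0.5541, -0.0085, 0.1896]
tcp_rot: [-0.685, -0.154, 0.141, 0.698]
ft_force: [-0.0, 0.8, 0.6]
opening: 0.0111
```

Request:
drive_tool(
  moves=[
    [0, 0, 0, -1, 1],
    [0, 0, 0, -1, 1],
    [0, 0, 0, -1, 1],
    [0, 0, 0, -1, 1],
    [0, 0, 0, -1, 1],
    [0, 0, 0, -1, 1],
    [0, 0, 0, -1, 1],
    [0, 0, 0, -1, 1],
    [0, 0, 0, -1, 1],
    [0, 0, 0, -1, 1],
    [0, 0, 0, -1, 1],
    [0, 0, 0, -0.7, 1],
  ],
)

```text
clock: 7.28
position: [0.5531, -0.0179, 0.1909]
tcp_rot: [-0.542, -0.46, 0.445, 0.545]
ft_force: [0.6, 0.6, -1.1]
opening: 0.0107
```

```bash
python3 - <<'E'
from cell import arm
from h import *
tgt(arm,[.594,-.094,.17],77)
E
```

```text
clock 7.28 pos [ 0.5531 -0.0179  0.1909] yaw x 79.6 tilt [0.013 0.016] q [-0.06  0.48 -0.    1.86 -0.02  0.79  1.34] open 0.0107 F [ 0.6  0.6 -1.1]
units xyz [-2.71  0.81 -2.15] yaw world units (tool y down => turn=-) 0.57
```

Request:
drive_tool(
  moves=[
    [-0.9, 0, -0.7, 0.5, 1],
    [-0.9, 0, -0.7, 0, 1],
    [-0.9, 0, -0.7, 0, 1],
    [0, 0, 0, 0, 1],
  ],
)

```text
clock: 7.62
position: [0.5913, -0.0964, 0.191]
tcp_rot: [-0.549, -0.451, 0.436, 0.552]
ft_force: [0.3, -1.5, -0.5]
opening: 0.011
```

```bash
python3 - <<'E'
from cell import arm
from h import *
tgt(arm,[.594,-.094,.17],77)
for n in("wrist","scene","side"):
    c=arm.capture(n);cv2.imwrite(f"pics/{n}4.png",c["image"]);pickle.dump(c,open(f"{n}4.pkl","wb"))
    print(n,proj(c,[[.594,-.094,.056]]))
a=cv2.resize(cv2.imread("pics/scene4.png")[100:250,90:290],None,fx=2,fy=2);b=cv2.resize(cv2.imread("pics/side4.png")[160:310,300:500],None,fx=2,fy=2)
cv2.imwrite("pics/m4.png",np.hstack([a,b]))
E
```

```text
clock 7.62 pos [ 0.5913 -0.0964  0.191 ] yaw x 77.7 tilt [0.013 0.016] q [ 0.06  0.54  0.02  1.74 -0.03  0.85  1.45] open 0.011 F [ 0.3 -1.5 -0.5]
units xyz [ 0.1   0.84 -0.08] yaw world units (tool y down => turn=-) 0.15
wrist [[281.65366732 209.8329852 ]]
scene [[215.03180608 166.63895061]]
side [[377.32063453 265.17784352]]
```

View pics/wrist4.png

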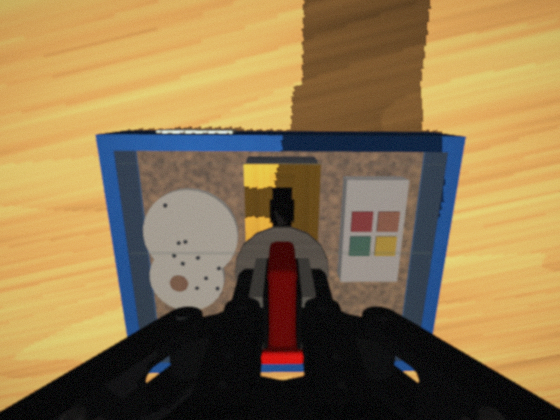

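View pics/m4.png

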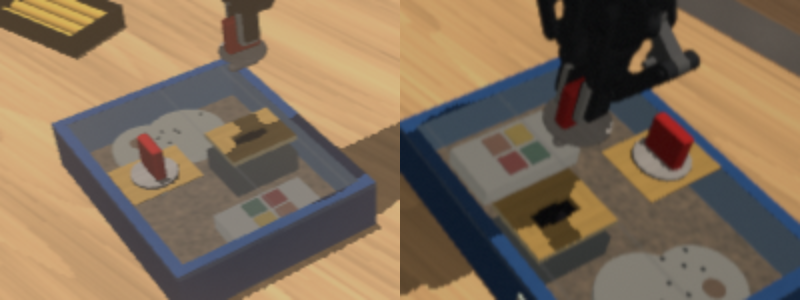

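```bash
python3 - <<'E'
from h import *
from cell import arm
c=pickle.load(open("wrist4.pkl","rb"));o,R,y=st(arm);P=o["position"]
print("cam",-c["R"].T@c["t"]-P)
im=cv2.resize(c["image"],None,fx=2,fy=2)[380:780,360:800]
cv2.imwrite("pics/w4raw.png",cv2.resize(im,None,fx=1.5,fy=1.5))
im=cv2.resize(im,None,fx=1.5,fy=1.5)
t=np.linspace(0,2*np.pi,80)
for off,col in((0,(0,255,0)),(-.003,(255,255,0))):
    for yy in(.0286,):
        L=np.stack([.024*np.cos(t),0*t+yy,off+.024*np.sin(t)],1)
        q=((proj(c,P+L@R.T)*2-[360,380])*1.5).astype(int);cv2.polylines(im,[q],True,col,1)
    L=np.array([[-.006,-.0074,off-.018],[.006,-.0074,off-.018],[.006,-.0074,off+.018],[-.006,-.0074,off+.018]])
    q=((proj(c,P+L@R.T)*2-[360,380])*1.5).astype(int);cv2.polylines(im,[q],True,col,1)
cv2.imwrite("pics/w4o.png",im)
E
```

```text
cam [-0.07248256  0.00852479  0.12217508]
```

View pics/w4o.png

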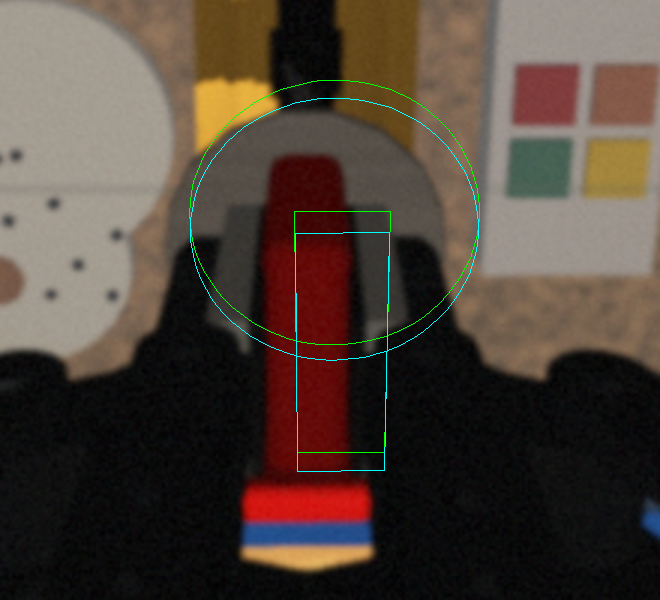

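```bash
python3 - <<'E'
from h import *
from cell import arm
o,R,y=st(arm);print(o["position"],y,R[:,1],[np.round(arm.get_obs()["position"],4) for _ in range(2)])
for f,P,q in(("wrist0",[.172,.6008,.2503],[0.5649,0.4254,-0.426,-0.5644]),("w1",[.4091,.2867,.2195],[-.689,-.154,.152,.692]),("wrist4",[.5913,-.0964,.191],[-.549,-.451,.436,.552])):
    c=pickle.load(open(f+".pkl","rb"));Rt=Ro.from_quat(q).as_matrix()
    print(f,Rt.T@(-c["R"].T@c["t"]-P),np.round(c["R"]@Rt,3).tolist())
E
```

```text
[ 0.58994725 -0.09080547  0.1907489 ] 77.95401534589729 [ 0.01167324  0.01907404 -0.99974993] [array([ 0.5899, -0.0908,  0.1907]), array([ 0.5899, -0.0908,  0.1907])]
wrist0 [ 0.00026347 -0.12264872  0.07404608] [[1.0, -0.002, -0.001], [-0.002, -0.29, -0.957], [0.002, 0.957, -0.29]]
w1 [ 0.00015605 -0.12268059  0.07435383] [[1.0, -0.001, -0.001], [-0.001, -0.29, -0.957], [0.001, 0.957, -0.29]]
wrist4 [ 0.00042832 -0.12268418  0.0739248 ] [[1.0, -0.001, -0.001], [-0.001, -0.29, -0.957], [0.0, 0.957, -0.29]]
```

```bash
python3 - <<'E'
from h import *
c=pickle.load(open("wrist4.pkl","rb"));P=np.array([.5913,-.0964,.191]);R=Ro.from_quat([-.549,-.451,.436,.552]).as_matrix()
im=cv2.resize(c["image"],None,fx=3,fy=3)[570:1170,540:1200]
t=np.linspace(0,2*np.pi,80)
for off,col in((0,(0,255,0)),(-.004,(255,255,0))):
    for L in (np.stack([.024*np.cos(t),0*t+.0286,off+.024*np.sin(t)],1),np.array([[-.006,-.0074,off-.018],[.006,-.0074,off-.018],[.006,-.0074,off+.018],[-.006,-.0074,off+.018]])):
        q=(proj(c,P+L@R.T)*3-[540,570]).astype(int);cv2.polylines(im,[q],True,col,1)
cv2.imwrite("pics/w4p.png",im)
E
```

```text
(no output)
```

View pics/w4p.png

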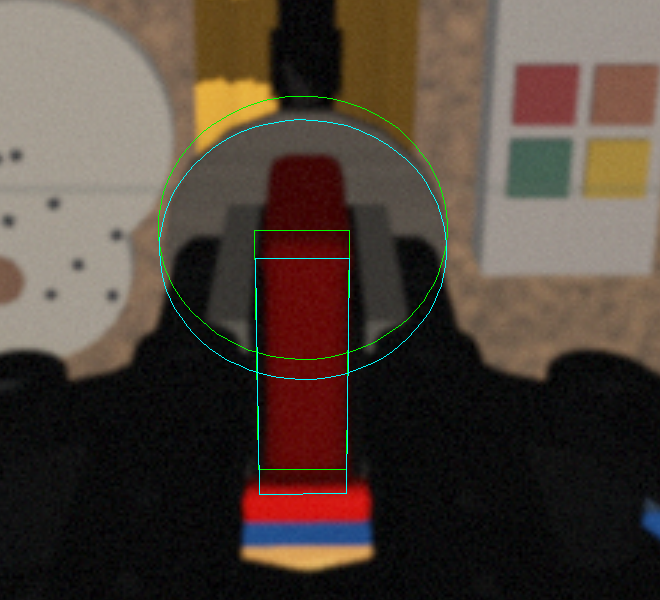

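```bash
python3 - <<'E'
from h import *
from scipy.optimize import least_squares
c=pickle.load(open("wrist4.pkl","rb"));P=np.array([.5913,-.0964,.191]);R=Ro.from_quat([-.549,-.451,.436,.552]).as_matrix()
t=np.linspace(0,2*np.pi,400)
pr=lambda L:proj(c,P+L@R.T)*3-[540,570]
def f(v):
    x,dy,zz=v
    a=pr(np.stack([x+.024*np.cos(t),0*t+.0286+dy,zz+.024*np.sin(t)],1))
    b=pr(np.array([[x-.006,-.0074+dy,zz-.018],[x+.006,-.0074+dy,zz-.018],[x+.006,-.0074+dy,zz+.018],[x-.006,-.0074+dy,zz+.018]]))
    return [a[:,0].min()-167,a[:,0].max()-445,a[:,1].min()-108,b[:,1].max()-484,b[:,1].min()-242,b[:,0].min()-263,b[:,0].max()-349]
s=least_squares(f,[0,0,0]);print(s.x*1000,np.round(s.fun,1))
E
```

```text
[ 0.49060379  1.40496884 -2.74536965] [-3.7  3.6  1.6 -4.4  2.9 -3.6  3.7]
```

```bash
python3 - <<'E'
from h import *
c=pickle.load(open("wrist4.pkl","rb"))
cv2.imwrite("pics/w4s.png",cv2.resize(c["image"][140:250,225:345],None,fx=5,fy=5,interpolation=cv2.INTER_CUBIC))
E
```

```text
(no output)
```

View pics/w4s.png

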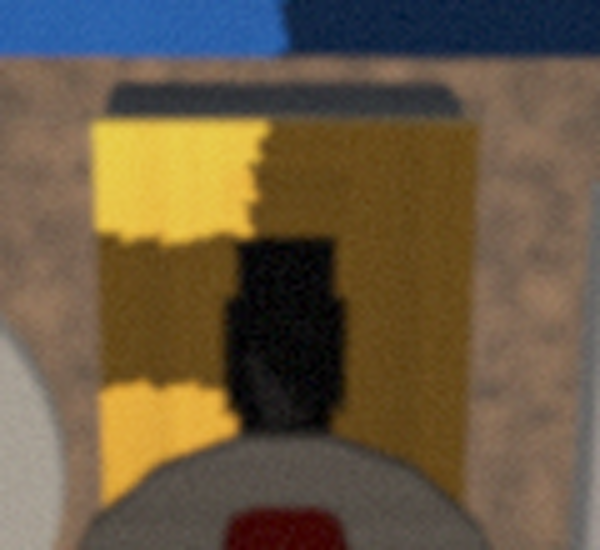

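```bash
python3 - <<'E'
from h import *
c=pickle.load(open("wrist4.pkl","rb"))
q=[(91,120),(478,122),(236,240),(335,240),(225,299),(346,299),(228,408),(343,408),(105,490),(465,490)]
w=np.array([toz(c,((x)/5-.4+225,y/5-.4+140),.056) for x,y in q])*1000
print(np.round(w,1).tolist())
a=lambda d:np.degrees(np.arctan2(d[1],d[0]))
print("edge yaw",a(w[1]-w[0])+90,a(w[8]-w[0]),a(w[9]-w[1]))
u=np.array([np.cos(np.radians(-12.5)),np.sin(np.radians(-12.5))])
print("from far edge",(w[0]+w[1])/2+38*u,"slot end",(w[2]+w[3])/2+20*u,"hole",w[4:8].mean(0))
E
```

```text
[[551.1, -115.2], [564.4, -57.0], [574.4, -97.7], [577.8, -82.4], [583.4, -101.5], [587.6, -82.7], [601.4, -105.2], [605.5, -86.9], [610.8, -128.1], [624.0, -70.1]]
edge yaw 167.1778364232569 -12.193529043912227 -12.399535777428584
from far edge [594.84706312 -94.32517786] slot end [595.64769204 -94.36860098] hole [594.48508816 -94.06089209]
```

```bash
python3 - <<'E'
from h import *
from cell import arm
tgt(arm,[.5913,-.095,.125],77.5)
E
```

```text
clock 7.77 pos [ 0.5899 -0.0908  0.1907] yaw x 78.0 tilt [0.012 0.019] q [ 0.06  0.54  0.01  1.74 -0.03  0.85  1.45] open 0.011 F [-1.3  1.4 -0.4]
units xyz [-0.21  2.63 -0.07] yaw world units (tool y down => turn=-) 0.1
```

Request:
drive_tool(
  moves=[
    [-0.2, 0.6, -0.07, 0.1, 1],
    [0, 0.8, 0, 0, 1],
    [0, 0.7, 0, 0, 1],
    [0, 0.5, 0, 0, 1],
    [0, 0, 0, 0, 1],
    [0, 0, 0, 0, 1],
  ],
)

```text
clock: 8.27
position: [0.5904, -0.0881, 0.1251]
tcp_rot: [-0.547, -0.453, 0.436, 0.553]
ft_force: [0.6, -0.9, -0.5]
opening: 0.0113
```

```bash
python3 - <<'E'
from h import *
from cell import arm
tgt(arm,[.5913,-.095,.113],77.5)
E
```

```text
clock 8.27 pos [ 0.5904 -0.0881  0.1251] yaw x 77.9 tilt [0.013 0.021] q [ 0.06  0.63  0.    1.79 -0.04  0.71  1.45] open 0.0113 F [ 0.6 -0.9 -0.5]
units xyz [-0.27  0.48 -0.09] yaw world units (tool y down => turn=-) 0.09
```

Request:
drive_tool(
  moves=[
    [-0.35, 0.1, -0.1, 0.1, 1],
    [-0.1, 0, 0, 0, 1],
  ],
)

```text
clock: 8.43
position: [0.5908, -0.0986, 0.1236]
tcp_rot: [-0.548, -0.451, 0.434, 0.554]
ft_force: [0.6, -0.1, -0.5]
opening: 0.0111
```

```bash
python3 - <<'E'
from h import *
from cell import arm
tgt(arm,[.5913,-.095,.113],77.5)
for n in("wrist","scene","side"):
    o,R,y=st(arm);c=arm.capture(n);cv2.imwrite(f"pics/{n}5.png",c["image"]);pickle.dump((c,o),open(f"{n}5.pkl","wb"))
a=cv2.resize(cv2.imread("pics/scene5.png")[110:210,140:270],None,fx=3,fy=3);b=cv2.resize(cv2.imread("pics/side5.png")[200:300,310:440],None,fx=3,fy=3)
cv2.imwrite("pics/m5.png",np.hstack([a,b]))
tgt(arm,[.5913,-.095,.113],77.5)
E
```

```text
clock 8.43 pos [ 0.5908 -0.0986  0.1236] yaw x 77.5 tilt [0.013 0.022] q [ 0.07  0.63  0.01  1.78 -0.04  0.71  1.46] open 0.0111 F [ 0.6 -0.1 -0.5]
units xyz [0.13 0.43 0.02] yaw world units (tool y down => turn=-) 0.01
clock 8.58 pos [ 0.591  -0.0977  0.1238] yaw x 77.6 tilt [0.014 0.022] q [ 0.07  0.63  0.    1.78 -0.04  0.71  1.46] open 0.0109 F [ 0.2 -0.6 -1.1]
units xyz [0.1  0.43 0.01] yaw world units (tool y down => turn=-) 0.01
```

View pics/m5.png

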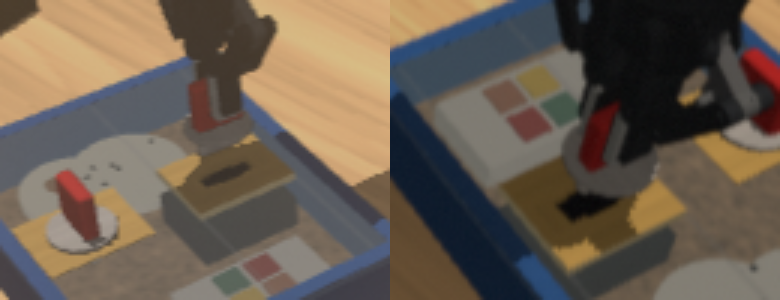

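View pics/wrist5.png

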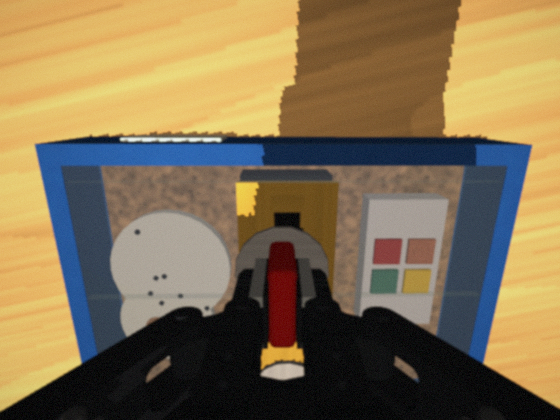

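Request:
drive_tool(
  moves=[
    [0.1, 0.3, 0.0, 0, 1],
    [0, 0.1, 0, 0, 1],
  ],
)

```text
clock: 8.75
position: [0.5923, -0.0949, 0.1145]
tcp_rot: [-0.549, -0.452, 0.433, 0.554]
ft_force: [-0.1, 0.5, -1.1]
opening: 0.0108
```

```bash
python3 - <<'E'
from h import *
from cell import arm
tgt(arm,[.5913,-.095,.108],77.5)
o,R,y=st(arm);c=arm.capture("wrist");cv2.imwrite(f"pics/w6.png",c["image"]);
tgt(arm,[.5913,-.095,.108],77.5)
print(proj(c,[[.5946,-.0942,.056]]),proj(c,[o["position"]+R@[.0005,.03,-.0027]]))
E
```

```text
clock 8.75 pos [ 0.5923 -0.0949  0.1145] yaw x 77.5 tilt [0.016 0.022] q [ 0.07  0.65  0.    1.79 -0.04  0.69  1.46] open 0.0108 F [-0.1  0.5 -1.1]
units xyz [-0.02  0.26  0.04] yaw world units (tool y down => turn=-) 0.01
clock 8.8 pos [ 0.5922 -0.0952  0.1144] yaw x 77.5 tilt [0.016 0.022] q [ 0.07  0.65  0.    1.79 -0.04  0.69  1.46] open 0.0106 F [-0.2 -0.1 -0.6]
units xyz [-0.01  0.25  0.04] yaw world units (tool y down => turn=-) 0.01
[[280.6058927  247.23181905]] [[282.04552451 271.42097441]]
```

View pics/w6.png

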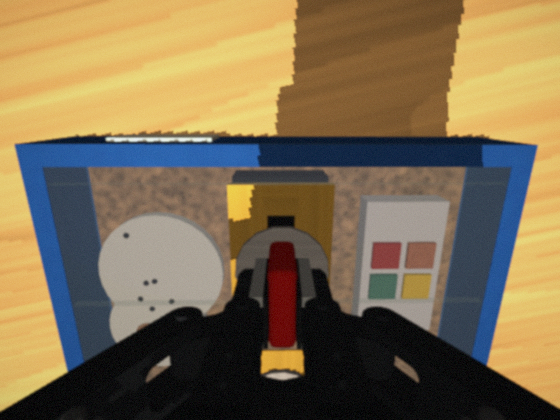

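Request:
drive_tool(
  moves=[
    [-0.02, 0.25, 0.04, 0, 1],
    [-0.02, 0.25, 0, 0, 1],
  ],
)

```text
clock: 8.97
position: [0.5917, -0.0955, 0.1018]
tcp_rot: [-0.549, -0.452, 0.433, 0.553]
ft_force: [-0.4, -0.1, -0.4]
opening: 0.0111
```

```bash
python3 - <<'E'
from h import *
from cell import arm
tgt(arm,[.5913,-.095,.090],77.5)
E
```

```text
clock 8.97 pos [ 0.5917 -0.0955  0.1018] yaw x 77.6 tilt [0.017 0.022] q [ 0.07  0.67  0.    1.79 -0.04  0.67  1.46] open 0.0111 F [-0.4 -0.1 -0.4]
units xyz [0.01 0.47 0.03] yaw world units (tool y down => turn=-) 0.01
```

Request:
drive_tool(
  moves=[
    [0, 0.2, 0.02, 0, 1],
    [0, 0.2, 0.02, 0, 1],
  ],
)

```text
clock: 9.13
position: [0.5906, -0.0951, 0.0902]
tcp_rot: [-0.549, -0.452, 0.433, 0.554]
ft_force: [-1.1, 0.4, -0.5]
opening: 0.011
```

Request:
drive_tool(
  moves=[
    [0, 0.1, 0, 0, 1],
    [0, 0.1, 0, 0, 1],
  ],
)

```text
clock: 9.3
position: [0.5916, -0.0948, 0.0879]
tcp_rot: [-0.549, -0.453, 0.433, 0.553]
ft_force: [-35.6, 5.1, 100.2]
opening: 0.0111
```

```bash
python3 - <<'E'
from h import *
from cell import arm
tgt(arm,[.5913,-.095,.090],77.5)
E
```

```text
clock 9.3 pos [ 0.5916 -0.0948  0.0879] yaw x 77.6 tilt [0.019 0.022] q [ 0.07  0.69  0.    1.8  -0.04  0.64  1.46] open 0.0111 F [-35.6   5.1 100.2]
units xyz [-0.01 -0.08  0.01] yaw world units (tool y down => turn=-) 0.02
```

Firm contact at TCP z 0.088, where I expected the stud to be home. I'll relieve the force and look.

Request:
drive_tool(
  moves=[
    [0, -0.03, 0, 0, 1],
  ],
)

```text
clock: 9.38
position: [0.5918, -0.0951, 0.0894]
tcp_rot: [-0.549, -0.453, 0.433, 0.553]
ft_force: [-0.3, 0.3, -0.3]
opening: 0.0109
```

```bash
python3 - <<'E'
from h import *
from cell import arm
tgt(arm,[.5913,-.095,.0885],77.5)
for n in("wrist","scene","side"):
    c=arm.capture(n);cv2.imwrite(f"pics/{n}7.png",c["image"])
a=cv2.resize(cv2.imread("pics/scene7.png")[110:210,140:270],None,fx=3,fy=3);b=cv2.resize(cv2.imread("pics/side7.png")[200:300,310:440],None,fx=3,fy=3)
cv2.imwrite("pics/m7.png",np.hstack([a,b]))
E
```

```text
clock 9.38 pos [ 0.5918 -0.0951  0.0894] yaw x 77.6 tilt [0.019 0.022] q [ 0.07  0.68  0.    1.8  -0.04  0.64  1.46] open 0.0109 F [-0.3  0.3 -0.3]
units xyz [-0.    0.03  0.02] yaw world units (tool y down => turn=-) 0.01
```

View pics/m7.png

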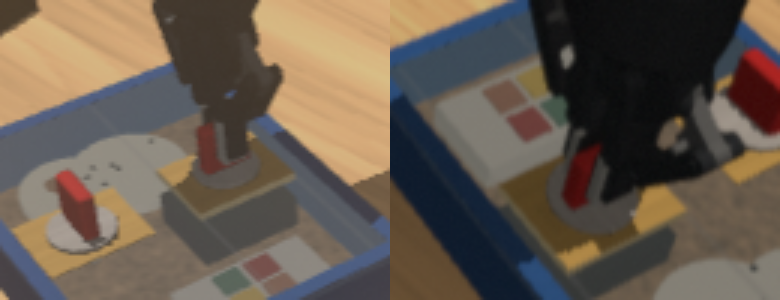

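The flange sits on the plate. Next is the quarter turn, in short batches with a check after each. I'm adding a small shift because the stud sits about 2.7 mm off the tool axis.

Request:
drive_tool(
  moves=[
    [0.01, 0.01, 0, 0.6, 1],
    [0.01, 0.01, 0, 0.9, 1],
    [0.01, 0.01, 0, 0.9, 1],
    [0.01, 0.01, 0, 0.9, 1],
  ],
)

```text
clock: 9.87
position: [0.5942, -0.0948, 0.0882]
tcp_rot: [-0.604, -0.375, 0.353, 0.608]
ft_force: [0.9, -1.3, 8.8]
opening: 0.0113
```

```bash
cat > t.py <<'E'
from h import *
from cell import arm
o,R,y=st(arm);print(np.round(o["position"],4),y,"stud axis at plate",np.round((o["position"]+R@[.0005,.035,-.0027])[:2],4),np.round(R[:2,1],3),"F",np.round(o["ft_force"],1),np.round(o["torque"],2),"q7",o["joint_positions"][6])
E
python3 t.py
```

```text
[ 0.5942 -0.0948  0.0882] 61.99833177076886 stud axis at plate [ 0.5977 -0.0949] [0.024 0.021] F [ 0.9 -1.3  8.8] [-0.44 -0.11  0.07] q7 1.253519548657917
```

Request:
drive_tool(
  moves=[
    [-0.04, -0.01, 0.08, 0.9, 1],
    [0, 0, 0.02, 0.9, 1],
    [0, 0, 0.02, 0.9, 1],
    [0, 0, 0.02, 0.9, 1],
  ],
)

```text
clock: 10.2
position: [0.5933, -0.0948, 0.0884]
tcp_rot: [-0.652, -0.281, 0.256, 0.656]
ft_force: [2.5, -1.6, 5.1]
opening: 0.0114
```

```bash
python3 t.py
```

```text
[ 0.5933 -0.0948  0.0884] 44.64163233560062 stud axis at plate [ 0.5966 -0.0957] [0.03 0.02] F [ 2.5 -1.6  5.1] [-0.57 -0.46  0.07] q7 1.0274245412190868
```

Request:
drive_tool(
  moves=[
    [0, 0, 0.06, 1, 1],
    [0, 0, 0.02, 1, 1],
    [0, 0, 0.02, 1, 1],
    [0, 0, 0.02, 1, 1],
    [0, 0, 0.02, 1, 1],
  ],
)

```text
clock: 10.62
position: [0.5945, -0.0944, 0.0886]
tcp_rot: [-0.693, -0.14, 0.112, 0.699]
ft_force: [1.3, -2.0, 4.4]
opening: 0.0109
```

```bash
python3 t.py
```

```text
[ 0.5945 -0.0944  0.0886] 20.53225378149423 stud axis at plate [ 0.5972 -0.0963] [0.037 0.015] F [ 1.3 -2.   4.4] [-0.7  -0.3   0.02] q7 0.7127468931379527
```

Request:
drive_tool(
  moves=[
    [-0.05, 0, 0.06, 1, 1],
    [-0.02, 0, 0.02, 1, 1],
    [-0.02, 0, 0.02, 1, 1],
    [-0.02, 0, 0.02, 1, 1],
    [-0.02, 0, 0.02, 1, 1],
  ],
)

```text
clock: 11.03
position: [0.594, -0.0945, 0.0888]
tcp_rot: [-0.702, 0.006, -0.038, 0.711]
ft_force: [1.7, -2.6, 4.6]
opening: 0.0109
```

```bash
python3 t.py
```

```text
[ 0.594  -0.0945  0.0888] -3.616245113845994 stud axis at plate [ 0.5959 -0.0968] [0.045 0.01 ] F [ 1.7 -2.6  4.6] [-0.65 -0.27  0.  ] q7 0.399336441470015
```

Request:
drive_tool(
  moves=[
    [0, 0, 0.04, 1, 1],
    [0, 0, 0.02, 1, 1],
    [0, 0, 0, 0, 1],
    [0, 0, 0, 0, 1],
  ],
)

```text
clock: 11.37
position: [0.5951, -0.0945, 0.0887]
tcp_rot: [-0.698, 0.068, -0.1, 0.706]
ft_force: [-3.5, 1.9, 13.2]
opening: 0.0109
```

```bash
python3 t.py; python3 - <<'E'
from h import *
from cell import arm
for n in("wrist","scene","side"):
    c=arm.capture(n);cv2.imwrite(f"pics/{n}8.png",c["image"])
a=cv2.resize(cv2.imread("pics/scene8.png")[110:210,140:270],None,fx=3,fy=3);b=cv2.resize(cv2.imread("pics/side8.png")[200:300,310:440],None,fx=3,fy=3)
cv2.imwrite("pics/m8.png",np.hstack([a,b]))
E
```

```text
[ 0.5951 -0.0945  0.0887] -13.654701263662602 stud axis at plate [ 0.5966 -0.097 ] [0.047 0.007] F [-3.5  1.9 13.2] [ 0.19  1.07 -0.03] q7 0.26678454403688967
```

View pics/m8.png

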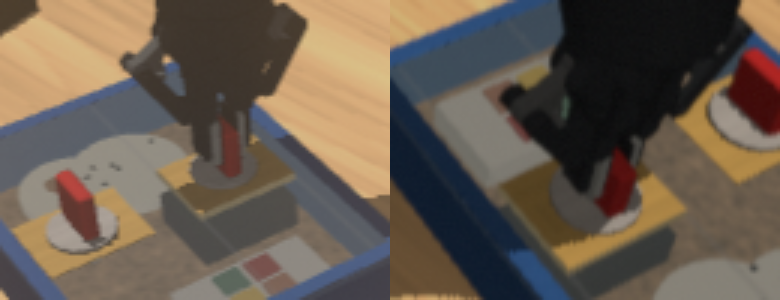

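View pics/wrist8.png

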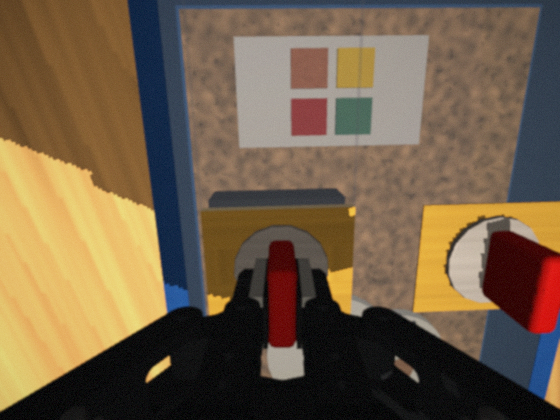

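The wing is crosswise and the flange is seated. I'll open only part way, to keep clear of the case rim and the fitted stud, then lift straight up.

Request:
drive_tool(
  moves=[
    [0, 0, 0, 0, 0.55],
    [0, 0, 0, 0, 0.55],
    [0, 0, 0, 0, 0.55],
    [0, 0, 0, 0, 0.55],
    [0, 0, 0, 0, 0.55],
  ],
)

```text
clock: 11.93
position: [0.5945, -0.0945, 0.0871]
tcp_rot: [-0.698, 0.068, -0.099, 0.706]
ft_force: [-0.2, -1.0, 0.9]
opening: 0.0388
```

```bash
python3 t.py; python3 - <<'E'
from h import *
from cell import arm
c=arm.capture("wrist");cv2.imwrite(f"pics/w9.png",c["image"])
E
```

```text
[ 0.5945 -0.0945  0.0871] -13.596568045223009 stud axis at plate [ 0.596 -0.097] [0.045 0.006] F [-0.2 -1.   0.9] [-0.01  0.08 -0.01] q7 0.26728128156078124
```

View pics/w9.png

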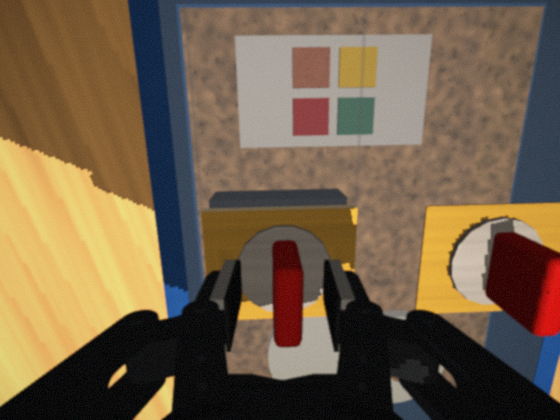

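Both pads are clear of the wing, at columns 235 and 328 with the wing at 273–300. Lifting.

Request:
drive_tool(
  moves=[
    [0, -0.4, 0, 0, 0.55],
    [0, -0.6, 0, 0, 0.55],
    [0, -0.8, 0, 0, 0.55],
    [0, -0.8, 0, 0, 0.55],
    [0, -1, 0, 0, 0.55],
    [0, -1, 0, 0, 0.55],
    [0, -0.6, 0, 0, 0.55],
    [0, 0, 0, 0, 0.55],
    [0, 0, 0, 0, 0.55],
  ],
)

```text
clock: 12.73
position: [0.5871, -0.0963, 0.2274]
tcp_rot: [-0.698, 0.069, -0.1, 0.706]
ft_force: [-0.7, 0.9, -0.5]
opening: 0.0384
```

```bash
python3 t.py; python3 - <<'E'
from h import *
from cell import arm
I={}
for n in("wrist","scene","side"):
    c=arm.capture(n);cv2.imwrite(f"pics/{n}10.png",c["image"]);pickle.dump(c,open(n+"10.pkl","wb"))
a=cv2.resize(cv2.imread("pics/scene10.png")[120:320,140:440],None,fx=1.33,fy=1.5);b=cv2.resize(cv2.imread("pics/side10.png")[90:290,150:450],None,fx=1.33,fy=1.5)
cv2.imwrite("pics/m10.png",np.hstack([a,b]))
E
```

```text
[ 0.5871 -0.0963  0.2274] -13.718330183286625 stud axis at plate [ 0.5885 -0.0988] [0.045 0.006] F [-0.7  0.9 -0.5] [-0.04  0.1  -0.02] q7 0.16546221378102516
```

View pics/m10.png

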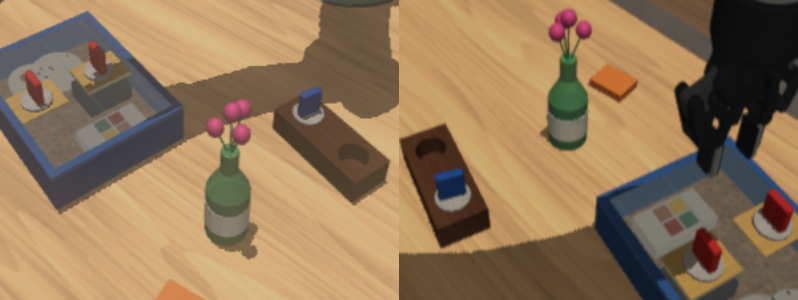

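View pics/wrist10.png

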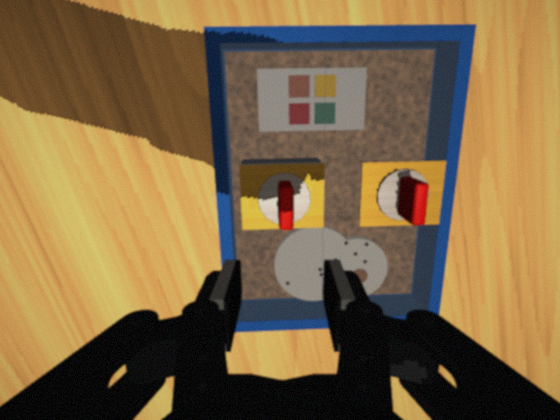

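```bash
python3 - <<'E'
from h import *
from cell import arm
c=pickle.load(open("wrist10.pkl","rb"))
print("flange",toz(c,(285.5,199),.060));im=c["image"]
h=cv2.cvtColor(im,cv2.COLOR_BGR2HSV);m=((h[...,1]>150)&((h[...,0]<6)|(h[...,0]>174))&(h[...,2]>150));m[:,:265]=0;m[:,310:]=0;m[:150]=0;m[250:]=0
r=cv2.minAreaRect(np.argwhere(m)[:,::-1].astype(np.float32));w=np.array([toz(c,q,.096) for q in cv2.boxPoints(r)]);print(np.round(w,4),w.mean(0))
E
```

```text
flange [ 0.59767811 -0.09553466]
[[ 0.5913 -0.0952]
 [ 0.6006 -0.0976]
 [ 0.5971 -0.1123]
 [ 0.5877 -0.1098]] [ 0.59417948 -0.10372643]
```

```bash
python3 -c "
from cell import arm
print(arm.hand_in())"
```

```text
the job is handed in; nothing more can be done
None
```

The red stud is pushed home in the empty slot, turned about 90° so it locks crosswise, and released. I handed the job in about 13 s into the 45 s limit; the hand-in reported no verdict.

**Last checks from the pictures:**
- **Position:** the flange sits on the brass plate, about 3 mm from my estimate of the slot centre (limit 10 mm).
- **Angle:** the wing is about 89° from the slot's line.
- **Bystanders:** the blue stud is still in its well and the vase is upright. I judged both by eye and did not measure how far they might have moved.
- **Gripper:** it is open and about 14 cm above its release height, touching nothing.

**Worth noting:**
- **Force peak:** the push home briefly reached about 106 N at the wrist (limit 120 N), and I backed off straight away.
- **Tool tilt:** the tool had drifted to about 2.7° of tilt by the end of the turn. I did not measure the stud's own tilt after release, but it looks upright.

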